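# Load the straight cutter into the collet and tighten the nut

## Task

In this furniture shop, set up the router tool: take the straight, flat-ended cutter with the green body out of the wooden rack and stand it, shank down, all the way into the open collet of the tool-setting stand. Then swing the red spanner on the collet nut clockwise (seen from above) by its black handle until it stops, so that the collet grips the shank, and leave the cutter upright in the collet.

Things in the scene. Friction and masses are not known exactly. Their poses are not given: they have to be found in the camera images.
- straight_cutter: Router cutter: steel shank 20 mm across, 45 mm long; above it a green flat-ended head 44 mm long, 26 mm across its two flat sides (they face its y and -y: grip these, 71 mm above the origin), 28 mm along x. Origin: centre of the shank's foot; z towards the head. Starts upright in a rack 45 mm high, foot 7 mm above the table, among three cutters 75 mm apart along its x (others grey pointed, brass round).
- collet_mouth (a point): Centre of the collet's mouth on its vertical axis, at the nut's top face, 105 mm above the table. Nut 62 mm across; funnel 42 mm wide at the top, 24 mm wide 18 mm lower; below it four brass jaws, 28 mm apart at nut 0. Flat floor 42 mm below this point: a seated cutter's head begins 3 mm above the point and ends 152 mm above the table. The grey stand is fixed to the table.
- nut (a joint): Angle (rad) of the collet nut with its red spanner, growing clockwise seen from above (tightening): 0 loose, 1.2 at the stop. Starts at 0 to 0.2. The jaws close as it turns, touch a 20 mm shank at about 1.09 and grip it at the stop. It stays where it is left; turning takes 2 to 4 N at the handle.
- spanner_handle (a point): Upright round black handle at the end of the red spanner, 22 mm across, 94 to 138 mm above the table; this point is on its axis at 118 mm. It spins freely about its own axis and travels on a level circle of radius 110 mm about the collet's axis. The red arm under it is 16 mm wide, its top 91 mm above the table.
Mind the look-alikes: they are no part of the job. What is shaped like the part that bears collet_mouth but pink is not meant.

How it is judged:
By the outcome, as a careful person would: the job done as asked, in the order asked, and still so for the second after the job is handed in, with the robot touching nothing.
It also fails if it takes over 53 s, if anything falls off the work surface, if the arm or the gripper's body presses on something with over 40 N, if the wrist force passes 120 N, or if a joint passes its speed limit or range.

## Robot

A 7-joint arm with a two-finger parallel gripper is mounted at the origin on the work surface. World frame = base frame: x ahead of the robot, y to its left, z up, the work surface at z = 0. Lengths are in m, angles in rad, forces in N, time in s.
With the tool pointing down it reaches from about 0.35 to 0.9 m from the base axis. Payload 8.1 kg.
Tool frame: the origin (TCP) lies at the very end of the fingers, on their centre line; the grasp point (between the pads) lies 19 mm behind it; z points along the fingers, y is the direction in which the jaws open and shut (so a half turn about z gives the same grasp; the last joint's range is limited). The gripper opens to 85 mm and grips with 20 to 120 N. Pads are 22 mm wide; open, the fingers measure 114 mm over their backs; the gripper's body (76 mm by 85 mm) begins 54 mm behind the grasp point. The pads swing forward as they close: fully open they stand 13 mm farther back than shut.
Start: joints at [-1.345, 0.434, 0.025, 1.573, -0.012, 1.134, -0.075], TCP at [0.202, 0.592, 0.231] pointing down, gripper open.
Joint ranges: [-2.62, 2.62], [-0.44, 2.09], [-1.27, 1.32], [0.08, 2.57], [-1.32, 4.46], [0.12, 2], [-2.74, 2.74]. Speed limits (rad/s): [2.22, 2.22, 3.01, 3.01, 3.14, 3.14, 3.14].

## Interface

Orientations are given as a unit quaternion [w, x, y, z].
In Python, from workcell import * gives the robot as it stands. The module is installed in compiled form; this text tells all that it offers.
- The arm moves only by the shell command python3 -m jog 'ROWS' [OPENING] [FORCE]. ROWS is JSON, a list of rows, each an object of numbers: "x", "y", "z": the shift along the tool's x, y, z in m; "rx", "ry", "rz": the turn, a rotation vector about the tool's x, y, z in degrees. In form: [{"x": .., "y": .., "z": .., "rx": .., "ry": .., "rz": ..}, ...]. A call has 1 to 10 rows; each row shifts and turns the commanded pose from where the row before left it, along the tool's axes as they then stand; what a row does not reach is not made up. A row lasts 1/8 s, in which the tool goes at most 62.5 mm and 10.7 degrees, less where a joint would pass 70% of its speed; a pose out of reach is approached as far as the arm can. A call with a gripper value outside its range is refused whole. OPENING is the opening, from 0 (shut) to 1 (fully open), set as the call begins (- or left out, the last holds). The fingers move at their own pace and stop on an object; FORCE is the grip in N (left out, the last holds). Time passes only in rows, so rows that do not move let the fingers close. It gives the time, the measured TCP pose, the force and the opening at its end, in the units of the state.
- observe(): the state, without advancing time (a new reading comes with each control period).
- capture(name): name is "scene" or "top" or "wrist"; returns a dict with "image" (400x640x3 uint8, blue, green, red), "fx", "fy", "cx", "cy" (pixels), "R" (3x3) and "t" (3): a world point X has camera coordinates R X + t; the wrist camera has in their place "T_tool_cam" (4x4, takes a point from camera to tool coordinates, whose origin is the TCP and whose axes are the flange's). Camera axes: x right, y down, z forward; pixel columns grow to the right and rows downward; lengths in m; the calibration is good to about 2 mm. A picture is of the moment at which its call begins: read the wrist's pose just before it. There is no depth.
- finish_job(): hands the job in, once; it reports no verdict.
Trained networks look in a picture, given as the dict that the camera call returned (one of the last four; its "shot" number tells which), for a name from the list of things; names that differ only in an ending like _2 or _b are one class to them, and where a whole thing is asked for, a point or a joint stands for the part that bears it (a point fixed in the world has none). Each returns a list of dicts, best first, with "score" (0 to 1); they miss things now and then, are a little off and sometimes report something else, mostly with a low value. They report only what shows in the picture. A call takes as long as a camera call. They do not tell look-alikes from the thing itself.
- search_frame(query, picture): "centre" ([column, row] as shares, 0 to 1, of the picture: columns of its width, rows of its height, amid what is visible of it).
- masks_of(query, picture): "mask" (400x640 bool, what is visible of it) and "centre" ([column, row] as shares, 0 to 1, of the picture: columns of its width, rows of its height, amid what is visible of it).
The state is a dict: "time_s": time; "joint_positions": joint angles; "qvel": joint speeds; "effort": joint torques, N m; "ee_pos": TCP position; "orientation": TCP orientation; "wrist_force": force on the tool from outside, world axes, zero at the start; "moment": the same for the moment, N m; "opening": finger opening in m.
Only numpy, scipy, OpenCV 4.12 (cv2) and the standard library are available. Lean on these libraries where they do the work, as an engineer would, in place of code of your own. Each camera call takes 0.05 s, during which the arm holds its last target.

## Working session

There is one attempt and no reset: what is moved stays moved. The work goes in short steps, Python scripts to look and compute and a shell command to move; the robot and the scene stay as the last step left them, time stands still between calls to the robot, and variables do not carry over. Pictures are saved under pics/ and viewed, and the job is handed in when it is done.

```bash
mkdir -p pics; python3 - <<'E'
from workcell import *
import cv2
s=observe(); print({k:s[k] for k in ('time_s','ee_pos','orientation','opening','wrist_force')})
for n in ('scene','top'):
    p=capture(n); cv2.imwrite(f'pics/{n}0.png',p['image']); print(n,p['fx'],p['fy'],p['cx'],p['cy'],p['R'],p['t'])
    for q in ('straight_cutter','collet_mouth','nut','spanner_handle'):
        print(q,[(round(d['centre'][0]*640),round(d['centre'][1]*400),round(d['score'],2)) for d in search_frame(q,p)])
E
```

```text
{'time_s': 0.0, 'ee_pos': array([0.2016859 , 0.59103004, 0.23053529]), 'orientation': array([-7.84030139e-05,  1.63696309e-01,  9.86510460e-01, -7.90481723e-04]), 'opening': 0.08537915498533268, 'wrist_force': array([-0.17131401, -0.23193392,  0.70177662])}
scene 428.4681609033445 428.4681609033445 313.2078597659546 199.34176886115216 [[ 0.82112006  0.57062192 -0.01234778]
 [ 0.33840687 -0.50415793 -0.7945474 ]
 [-0.45961139  0.64824024 -0.60707657]] [-0.40236221 -0.04721365  1.20717136]
straight_cutter [(243, 279, 0.57)]
collet_mouth [(386, 230, 0.68), (300, 140, 0.6)]
nut [(139, 244, 0.89), (325, 172, 0.88), (295, 127, 0.87), (394, 209, 0.58)]
spanner_handle [(109, 265, 0.53), (327, 186, 0.49), (394, 233, 0.47)]
top 382.1599116935928 382.1599116935928 317.948380611418 196.38884797397688 [[-0.0114151  -0.99973037  0.02022084]
 [-0.99910134  0.01057775 -0.04104409]
 [ 0.04081914 -0.02067119 -0.9989527 ]] [0.04951517 0.43970105 1.14762865]
straight_cutter [(289, 133, 0.6)]
collet_mouth [(418, 266, 0.82), (217, 275, 0.58), (287, 143, 0.57), (277, 211, 0.56)]
nut [(215, 280, 0.73), (288, 131, 0.72), (275, 204, 0.72), (424, 266, 0.68)]
spanner_handle [(241, 262, 0.65), (297, 185, 0.61), (456, 255, 0.54), (319, 114, 0.41)]
```

View pics/scene0.png

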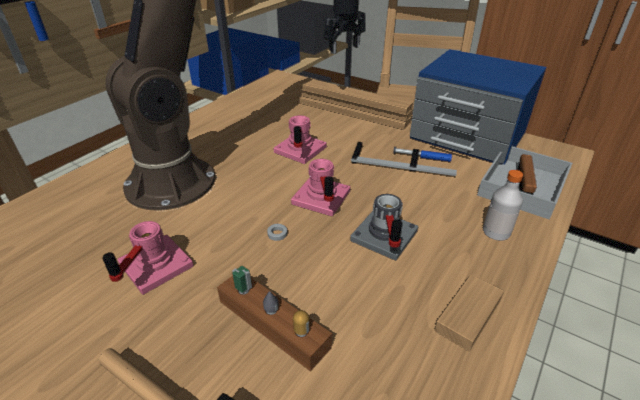

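View pics/top0.png

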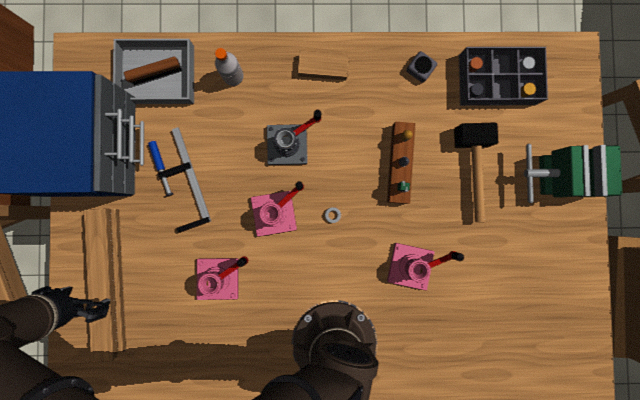

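```bash
cat > h.py <<'E'
from workcell import *
import cv2, numpy as np
def ray(p,u,v):
    R=np.array(p['R']);t=np.array(p['t'])
    d=R.T@np.array([(u-p['cx'])/p['fx'],(v-p['cy'])/p['fy'],1]); return -R.T@t,d
def atz(p,u,v,z):
    c,d=ray(p,u,v); return c+d*(z-c[2])/d[2]
def proj(p,X):
    c=np.array(p['R'])@np.array(X)+np.array(p['t']); return p['fx']*c[0]/c[2]+p['cx'],p['fy']*c[1]/c[2]+p['cy']
def tri(a,b):
    A=np.zeros((3,3));B=np.zeros(3)
    for p,u,v in (a,b):
        c,d=ray(p,u,v);d/=np.linalg.norm(d);M=np.eye(3)-np.outer(d,d);A+=M;B+=M@c
    return np.linalg.solve(A,B)
def crop(p,u0,v0,w,h,s,name):
    im=p['image'][v0:v0+h,u0:u0+w]; cv2.imwrite(name,cv2.resize(im,None,fx=s,fy=s,interpolation=cv2.INTER_CUBIC))
E
python3 - <<'E'
from h import *
a=capture('scene');b=capture('top')
A=a['image'][160:310,210:430];
A1=cv2.resize(a['image'][255:355,205:345],None,fx=4,fy=4,interpolation=2);A2=cv2.resize(a['image'][180:260,345:425],None,fx=3,fy=3,interpolation=2)
B1=cv2.resize(b['image'][115:215,380:430],None,fx=5,fy=5,interpolation=2);B2=cv2.resize(b['image'][100:175,255:330],None,fx=6,fy=6,interpolation=2)
cv2.imwrite('pics/c1.png',A1);cv2.imwrite('pics/c2.png',cv2.resize(A2,None,fx=2,fy=2));cv2.imwrite('pics/c3.png',B1);cv2.imwrite('pics/c4.png',B2)
E
```

```text
(no output)
```

View pics/c1.png

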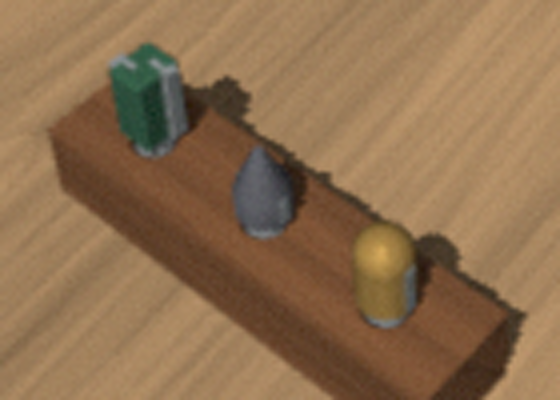

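View pics/c2.png

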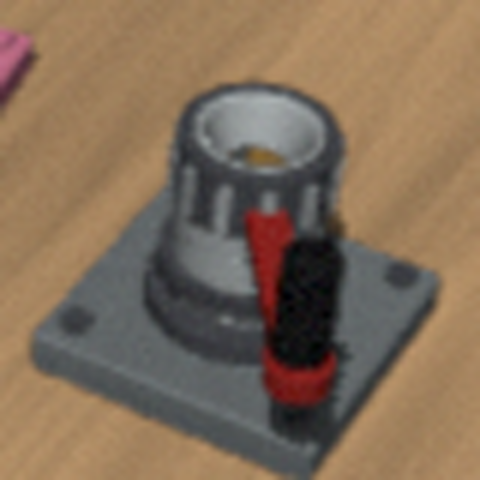

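View pics/c3.png

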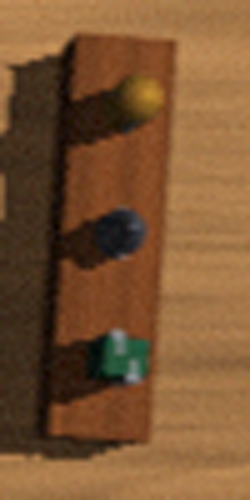

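View pics/c4.png

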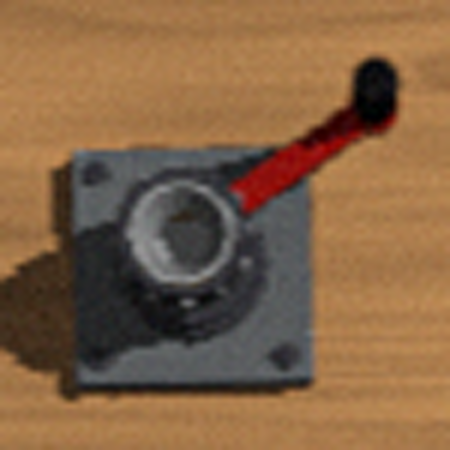

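```bash
python3 - <<'E'
from h import *
a=capture('scene');b=capture('top')
print('cut top',atz(b,404.4,186.6,.096),atz(a,241.7,270,.096),tri((a,241.7,270),(b,404.4,186.6)))
m=atz(b,285.2,138.5,.105);print('mouth',m,atz(a,388.7,202.5,.105),tri((a,388.7,202.5),(b,285.2,138.5)))
h=atz(b,317.7,113.3,.138);print('handle',h,atz(a,345+313/6,180+243/6,.138),np.linalg.norm((h-m)[:2]),np.degrees(np.arctan2(*(h-m)[1::-1])))
p=atz(b,380+75/5,115+38/5,.045);q=atz(b,380+48/5,115+436/5,.045);print('rack L',p,q,np.degrees(np.arctan2(*(p-q)[1::-1])))
p=atz(b,380+175/5,115+40/5,.045);q=atz(b,380+150/5,115+438/5,.045);print('rack R',p,q,np.degrees(np.arctan2(*(p-q)[1::-1])))
g=atz(b,380+140/5,115+98/5,.09);k=atz(b,380+122/5,115+232/5,.1);print('brass',g,k)
from scipy.spatial.transform import Rotation as Ro
w,x,y,z=observe()['orientation'];print(Ro.from_quat([x,y,z,w]).as_matrix())
E
```

```text
cut top [ 0.46161865 -0.19697038  0.096     ] [ 0.4644577  -0.19731983  0.096     ] [ 0.4624106  -0.19675725  0.094259  ]
mouth [0.59859573 0.13605011 0.105     ] [0.60386054 0.13228967 0.105     ] [0.60058333 0.13699672 0.10034812]
handle [0.66031097 0.04545358 0.138     ] [0.66108453 0.04920826 0.138     ] 0.10961980920261317 -55.736927615959765
rack L [ 0.65529396 -0.18559482  0.045     ] [ 0.4194061  -0.16499824  0.045     ] -4.990133016223566
rack R [ 0.65370001 -0.24519726  0.045     ] [ 0.41757265 -0.22523308  0.045     ] -4.832768069228212
brass [ 0.61006498 -0.21182609  0.09      ] [ 0.53227511 -0.19744693  0.1       ]
[[-9.46408866e-01  3.22970980e-01  5.98598394e-05]
 [ 3.22970984e-01  9.46408863e-01  8.14733894e-05]
 [-3.03383421e-05  9.64401294e-05 -9.99999995e-01]]
```

Look-alikes: pink stands at top px (272,212), (213,282), (418,267), and other cutters grey (404,161), brass (408,134). The close crop shows the chosen ones: green flat-ended cutter at top px (404,187) and grey stand at (285,139), handle at (318,113). Moving towards the cutter.

```bash
python3 -m jog '[{"rz":-7},{"rz":-7},{"x":-0.0454,"y":-0.0306},{"x":-0.0454,"y":-0.0306},{"x":-0.0454,"y":-0.0306},{"x":-0.0454,"y":-0.0306},{"x":-0.0454,"y":-0.0306},{"x":-0.0454,"y":-0.0306},{"x":-0.0454,"y":-0.0306}]' && python3 -m jog '[{"x":-0.001,"y":-0.055},{"x":-0.001,"y":-0.055},{"x":-0.001,"y":-0.055},{"x":-0.001,"y":-0.055},{"x":-0.001,"y":-0.055},{"x":-0.001,"y":-0.055},{"x":-0.001,"y":-0.055},{"x":-0.001,"y":-0.055},{"x":-0.001,"y":-0.055},{"x":-0.001,"y":-0.055}]'; python3 - <<'E'
from h import *
s=observe();p=capture('wrist');cv2.imwrite('pics/w1.png',p['image']);print(s['ee_pos'],s['orientation'],p['T_tool_cam'],p['fx'],p['cx'],p['cy'])
E
```

```text
[0.20186239 0.5915261  0.23135771] [2.28578696e-05 1.63693513e-01 9.86511242e-01 4.50865411e-05] [[-3.43890022e-04 -9.63046051e-01 -2.69336564e-01  6.83201068e-02]
 [ 9.99999867e-01 -2.27370841e-04 -4.63811459e-04  3.26463762e-04]
 [ 3.85432513e-04 -2.69336687e-01  9.63046001e-01 -1.42630010e-01]
 [ 0.00000000e+00  0.00000000e+00  0.00000000e+00  1.00000000e+00]] 289.1259585379768 320.410999430825 198.33339324305064invalid input
```

View pics/w1.png

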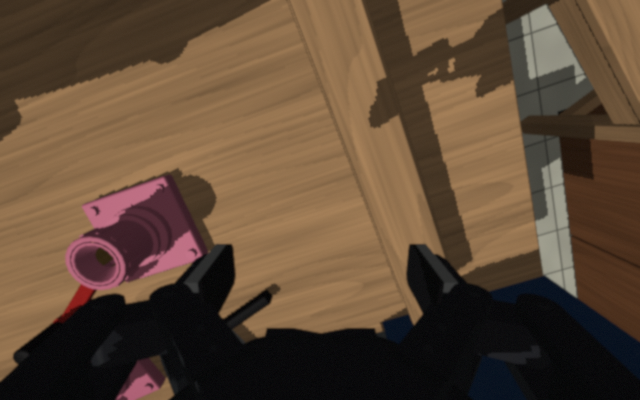

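The picture shows the view at the start pose (a pink stand at (97,262)). The move was refused; rows probably need all six keys.

```bash
python3 -m jog '[{"x":0,"y":0,"z":0,"rx":0,"ry":0,"rz":-7},{"x":0,"y":0,"z":0,"rx":0,"ry":0,"rz":-7},{"x":-0.0454,"y":-0.0306,"z":0,"rx":0,"ry":0,"rz":0},{"x":-0.0454,"y":-0.0306,"z":0,"rx":0,"ry":0,"rz":0},{"x":-0.0454,"y":-0.0306,"z":0,"rx":0,"ry":0,"rz":0},{"x":-0.0454,"y":-0.0306,"z":0,"rx":0,"ry":0,"rz":0},{"x":-0.0454,"y":-0.0306,"z":0,"rx":0,"ry":0,"rz":0},{"x":-0.0454,"y":-0.0306,"z":0,"rx":0,"ry":0,"rz":0},{"x":-0.0454,"y":-0.0306,"z":0,"rx":0,"ry":0,"rz":0}]'
```

```text
time_s: 1.88
ee_pos: [0.5017, 0.3501, 0.2315]
orientation: [0.0, 0.042, 0.999, 0.0]
wrist_force: [0.4, 0.6, 0.8]
opening: 0.0853
```

```bash
python3 -m jog '[{"x":-0.001,"y":-0.055,"z":0,"rx":0,"ry":0,"rz":0},{"x":-0.001,"y":-0.055,"z":0,"rx":0,"ry":0,"rz":0},{"x":-0.001,"y":-0.055,"z":0,"rx":0,"ry":0,"rz":0},{"x":-0.001,"y":-0.055,"z":0,"rx":0,"ry":0,"rz":0},{"x":-0.001,"y":-0.055,"z":0,"rx":0,"ry":0,"rz":0},{"x":-0.001,"y":-0.055,"z":0,"rx":0,"ry":0,"rz":0},{"x":-0.001,"y":-0.055,"z":0,"rx":0,"ry":0,"rz":0},{"x":-0.001,"y":-0.055,"z":0,"rx":0,"ry":0,"rz":0},{"x":-0.001,"y":-0.055,"z":0,"rx":0,"ry":0,"rz":0},{"x":-0.001,"y":-0.055,"z":0,"rx":0,"ry":0,"rz":0}]';  python3 - <<'E'
from h import *
s=observe();p=capture('wrist');cv2.imwrite('pics/w2.png',p['image']);print(s['ee_pos'],s['orientation'])
E
```

```text
time_s: 3.12
ee_pos: [0.4638, -0.1993, 0.2316]
orientation: [0.0, 0.042, 0.999, 0.0]
wrist_force: [1.2, -0.6, 0.1]
opening: 0.0858
[ 0.46377867 -0.19931719  0.23162411] [4.49744212e-04 4.20795122e-02 9.99114164e-01 2.62058814e-06]
```

View pics/w2.png

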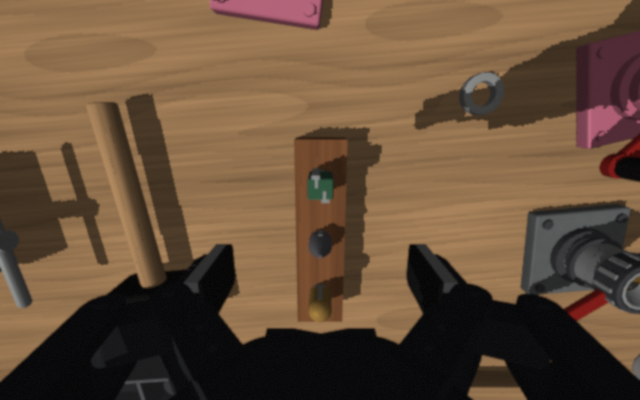

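```bash
cat >> h.py <<'E'
from scipy.spatial.transform import Rotation as Ro
def wristcam(p,s):
    w,x,y,z=s['orientation'];T=np.eye(4);T[:3,:3]=Ro.from_quat([x,y,z,w]).as_matrix();T[:3,3]=s['ee_pos']
    C=T@np.array(p['T_tool_cam']);p=dict(p);p['R']=C[:3,:3].T;p['t']=-C[:3,:3].T@C[:3,3];return p
E
python3 - <<'E'
from h import *
s=observe();p=wristcam(capture('wrist'),s)
crop(p,285,130,75,80,8,'pics/w2c.png')
print(atz(p,320,187,.09),proj(p,(.462,-.197,.096)))
E
```

```text
[ 0.46167544 -0.20844706  0.09      ] (np.float64(331.49953543467274), np.float64(187.70296326661486))
```

View pics/w2c.png

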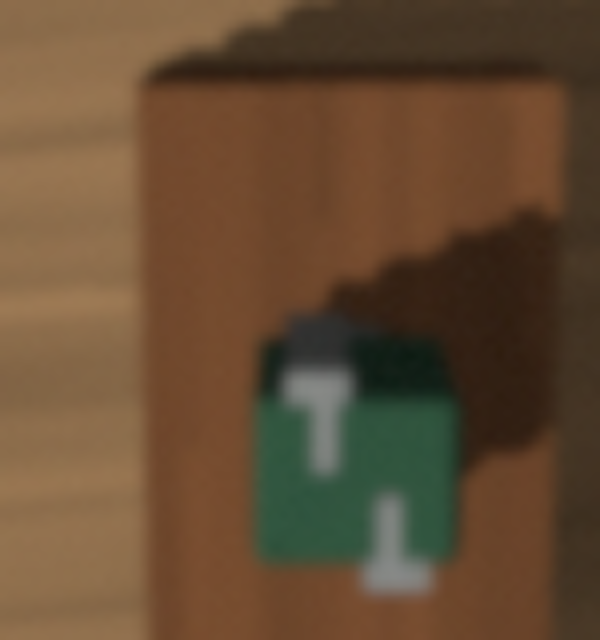

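```bash
python3 - <<'E'
from h import *
s=observe();p=wristcam(capture('wrist'),s)
X=atz(p,329.5,190,.096);w,x,y,z=s['orientation'];R=Ro.from_quat([x,y,z,w]).as_matrix()
print(X,R.T@(X-s['ee_pos']),R.T@(np.array([.4624,-.1969,.096])-s['ee_pos']))
E
```

```text
[ 0.46444806 -0.19568673  0.096     ] [-0.00101406  0.00922649  0.13578442] [0.00091198 0.00782757 0.13578697]
```

```bash
python3 - <<'E'
from h import *
s=observe();p=wristcam(capture('wrist'),s);print(s['ee_pos'],s['qvel'].round(3))
s=observe();print(s['ee_pos'])
crop(p,285,130,75,80,8,'pics/w3c.png')
E
```

```text
[ 0.46319112 -0.20089308  0.23151865] [-0.05  -0.007 -0.062  0.016 -0.014  0.001 -0.033]
[ 0.46367068 -0.19855715  0.23134055]
```

View pics/w3c.png

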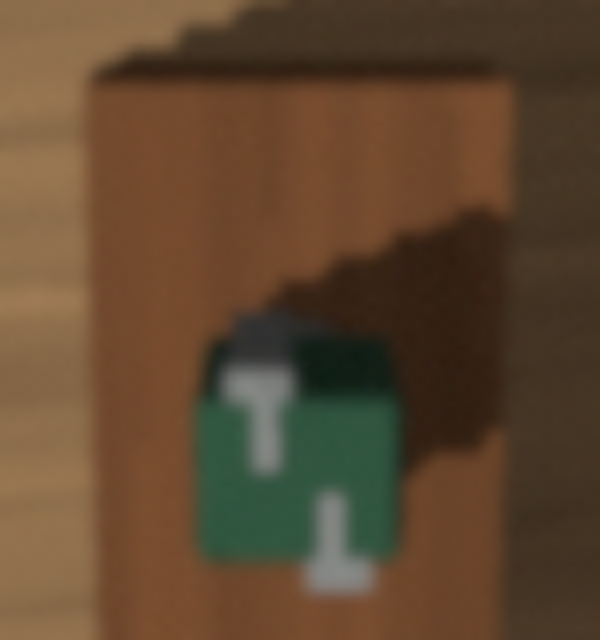

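```bash
python3 - <<'E'
from h import *
s=observe();p=capture('wrist')
print(s['ee_pos'],s['qvel'].round(3))
crop(p,285,130,75,80,8,'pics/w4c.png')
s2=dict(s);s2['ee_pos']=[.46319,-.20089,.2315];q=wristcam(p,s2);print(atz(q,322.1,190,.096))
E
```

```text
[ 0.46367068 -0.19855715  0.23134055] [-0.033 -0.003 -0.038  0.01  -0.004  0.001 -0.01 ]
[ 0.46430735 -0.19909419  0.096     ]
```

View pics/w4c.png

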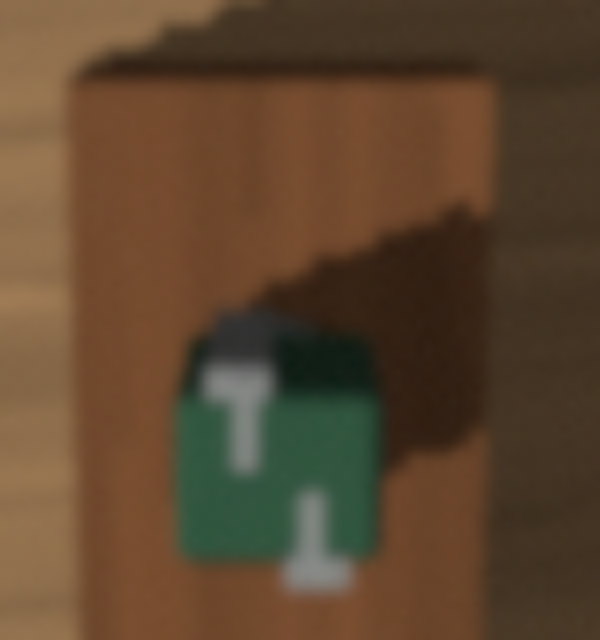

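```bash
python3 -m jog '[{"x":0,"y":0,"z":0.04,"rx":0,"ry":0,"rz":0},{"x":0,"y":0,"z":0.04,"rx":0,"ry":0,"rz":0},{"x":0,"y":0,"z":0.04,"rx":0,"ry":0,"rz":0},{"x":0,"y":0,"z":0.025,"rx":0,"ry":0,"rz":0},{"x":0,"y":0,"z":0.015,"rx":0,"ry":0,"rz":0},{"x":0,"y":0,"z":0.008,"rx":0,"ry":0,"rz":0},{"x":0,"y":0,"z":0.004,"rx":0,"ry":0,"rz":0},{"x":0,"y":0,"z":0,"rx":0,"ry":0,"rz":0}]';  python3 - <<'E'
from h import *
s=observe();p=capture('wrist');cv2.imwrite('pics/w5.png',p['image']);print(s['ee_pos'],s['orientation'],s['wrist_force'])
E
```

```text
time_s: 4.38
ee_pos: [0.4643, -0.1976, 0.0597]
orientation: [0.0, 0.042, 0.999, -0.0]
wrist_force: [0.6, -0.4, -0.8]
opening: 0.0855
[ 0.46431517 -0.19760588  0.05970904] [ 3.75460823e-04  4.21996630e-02  9.99109127e-01 -8.11354964e-06] [ 0.55321928 -0.4251056  -0.80046864]
```

View pics/w5.png

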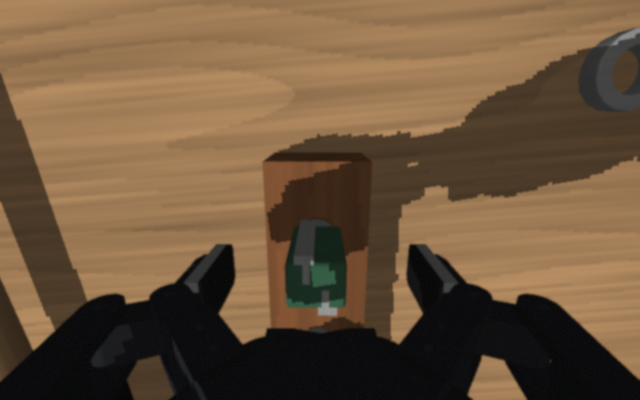

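The cutter head at (316,275) is between the pads (220 and 420). Closing.

```bash
python3 -m jog '[{"x":0,"y":0,"z":0,"rx":0,"ry":0,"rz":0},{"x":0,"y":0,"z":0,"rx":0,"ry":0,"rz":0},{"x":0,"y":0,"z":0,"rx":0,"ry":0,"rz":0},{"x":0,"y":0,"z":0,"rx":0,"ry":0,"rz":0},{"x":0,"y":0,"z":0,"rx":0,"ry":0,"rz":0},{"x":0,"y":0,"z":0,"rx":0,"ry":0,"rz":0},{"x":0,"y":0,"z":0,"rx":0,"ry":0,"rz":0}]' 0.1 70;  python3 - <<'E'
from h import *
s=observe();p=capture('wrist');cv2.imwrite('pics/w6.png',p['image']);print(s['ee_pos'],s['orientation'],s['wrist_force'])
E
```

```text
time_s: 5.3
ee_pos: [0.4641, -0.1979, 0.0595]
orientation: [0.0, 0.042, 0.999, -0.0]
wrist_force: [-1.5, -2.1, 5.6]
opening: 0.0254
[ 0.4640627  -0.1978906   0.05948953] [ 1.88433086e-04  4.23860885e-02  9.99101282e-01 -1.09500036e-04] [-1.49841611 -2.13393138  5.58589201]
```

View pics/w6.png

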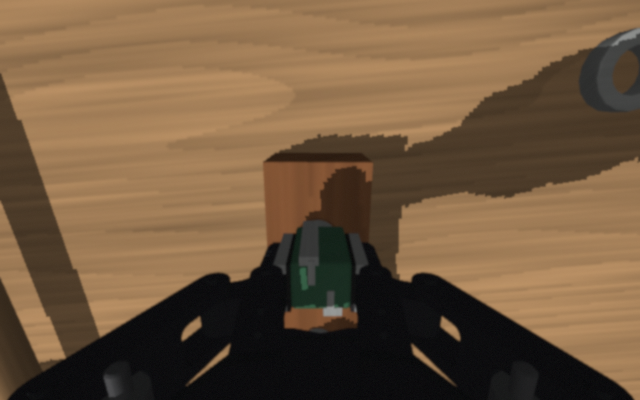

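```bash
python3 -m jog '[{"x":0,"y":0,"z":-0.008,"rx":0,"ry":0,"rz":0},{"x":0,"y":0,"z":-0.015,"rx":0,"ry":0,"rz":0},{"x":0,"y":0,"z":-0.025,"rx":0,"ry":0,"rz":0},{"x":0,"y":0,"z":-0.03,"rx":0,"ry":0,"rz":0},{"x":0,"y":0,"z":-0.03,"rx":0,"ry":0,"rz":0},{"x":0,"y":0,"z":-0.03,"rx":0,"ry":0,"rz":0},{"x":0,"y":0,"z":-0.015,"rx":0,"ry":0,"rz":0},{"x":0,"y":0,"z":0,"rx":0,"ry":0,"rz":0}]';  python3 - <<'E'
from h import *
p=capture('scene');print(observe()['ee_pos'])
crop(p,170,130,200,160,4,'pics/s7.png')
E
```

```text
time_s: 6.35
ee_pos: [0.4643, -0.1974, 0.2131]
orientation: [0.001, 0.042, 0.999, 0.0]
wrist_force: [0.8, -0.1, -1.8]
opening: 0.0258
[ 0.46372384 -0.19725272  0.21210218]
```

View pics/s7.png

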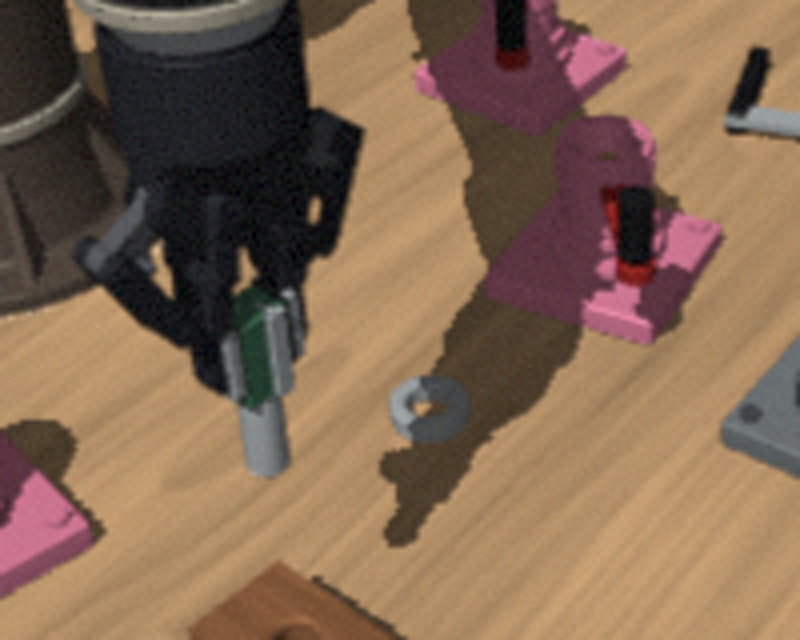

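```bash
python3 -m jog '[{"x":-0.005,"y":0.016,"z":0,"rx":0,"ry":0,"rz":0},{"x":-0.0134,"y":0.0428,"z":0,"rx":0,"ry":0,"rz":0},{"x":-0.0134,"y":0.0428,"z":0,"rx":0,"ry":0,"rz":0},{"x":-0.0134,"y":0.0428,"z":0,"rx":0,"ry":0,"rz":0},{"x":-0.0134,"y":0.0428,"z":0,"rx":0,"ry":0,"rz":0},{"x":-0.0134,"y":0.0428,"z":0,"rx":0,"ry":0,"rz":0},{"x":-0.0134,"y":0.0428,"z":0,"rx":0,"ry":0,"rz":0},{"x":-0.0134,"y":0.0428,"z":0,"rx":0,"ry":0,"rz":0},{"x":-0.0077,"y":0.0268,"z":0,"rx":0,"ry":0,"rz":0},{"x":0,"y":0,"z":0,"rx":0,"ry":0,"rz":0}]'; python3 -m jog '[{"x":0,"y":0,"z":0.015,"rx":0,"ry":0,"rz":0},{"x":0,"y":0,"z":0.013,"rx":0,"ry":0,"rz":0},{"x":0,"y":0,"z":0,"rx":0,"ry":0,"rz":0},{"x":0,"y":0,"z":0,"rx":0,"ry":0,"rz":0},{"x":0,"y":0,"z":0,"rx":0,"ry":0,"rz":0}]'; python3 - <<'E'
from h import *
p=capture('scene');s=observe();print(s['ee_pos'])
crop(p,330,110,130,130,6,'pics/s8.png')
s=observe();print(s['ee_pos']);w=capture('wrist');cv2.imwrite('pics/w8.png',w['image'])
E
```

```text
time_s: 7.65
ee_pos: [0.5982, 0.1392, 0.2104]
orientation: [-0.001, 0.04, 0.999, 0.0]
wrist_force: [-0.5, -0.1, -1.6]
opening: 0.0254
time_s: 8.28
ee_pos: [0.5993, 0.1344, 0.1848]
orientation: [0.0, 0.042, 0.999, 0.0]
wrist_force: [0.4, -0.5, -2.2]
opening: 0.0253
[0.59927217 0.1345124  0.18482272]
[0.59927217 0.1345124  0.18482272]
```

View pics/s8.png

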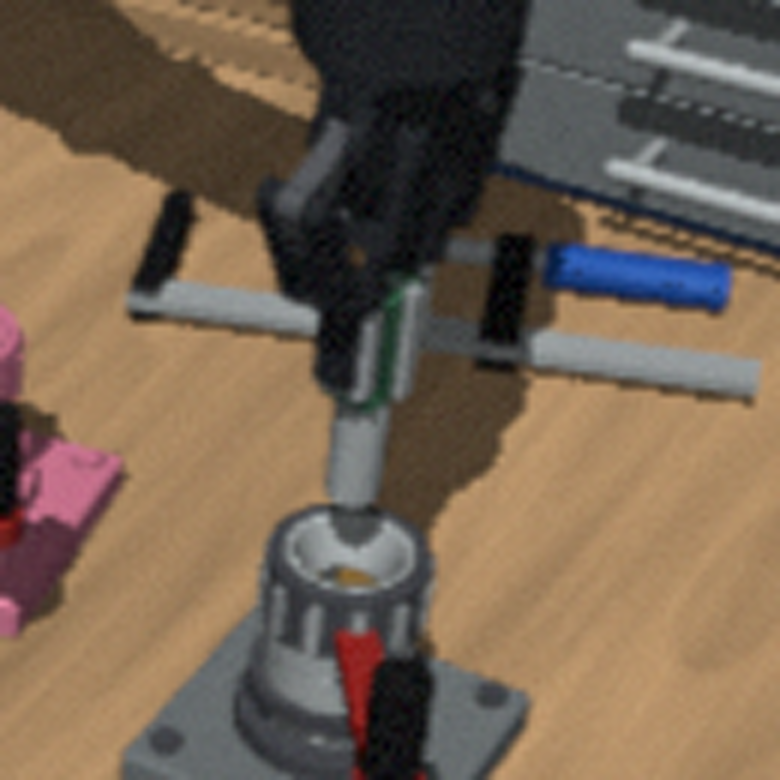

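View pics/w8.png

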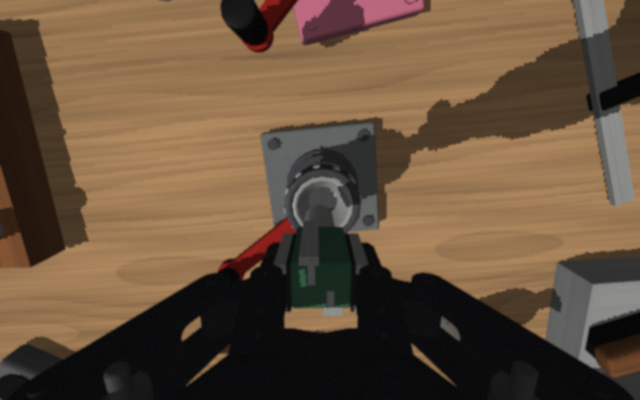

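```bash
python3 - <<'E'
from h import *
p=capture('scene')
print('mouth',atz(p,388.3,201.8,.105),'foot',atz(p,388.7,192.5,.1323))
s=observe();w=wristcam(capture('wrist'),s);print(s['ee_pos'])
crop(w,260,110,130,130,6,'pics/w9.png')
for X in [(.6,.136,.105),(.6,.136,.005)]: print(proj(w,X))
w_,x,y,z=s['orientation'];R=Ro.from_quat([x,y,z,w_]).as_matrix()
print('foot if centred',proj(w,np.array(s['ee_pos'])+R@[0,0,.0525]),atz(w,323,203,.105))
t=capture('top');crop(t,240,90,100,80,8,'pics/t9.png')
E
```

```text
mouth [0.60196784 0.13407993 0.105     ] foot [0.60152775 0.13124118 0.1323    ]
[0.59918011 0.13457348 0.18471446]
(np.float64(321.91944933040753), np.float64(206.3771043473128))
(np.float64(321.5016865317108), np.float64(180.30730557810207))
foot if centred (np.float64(320.03950369195917), np.float64(216.8040123760137)) [0.59724809 0.13710026 0.105     ]
```

View pics/w9.png

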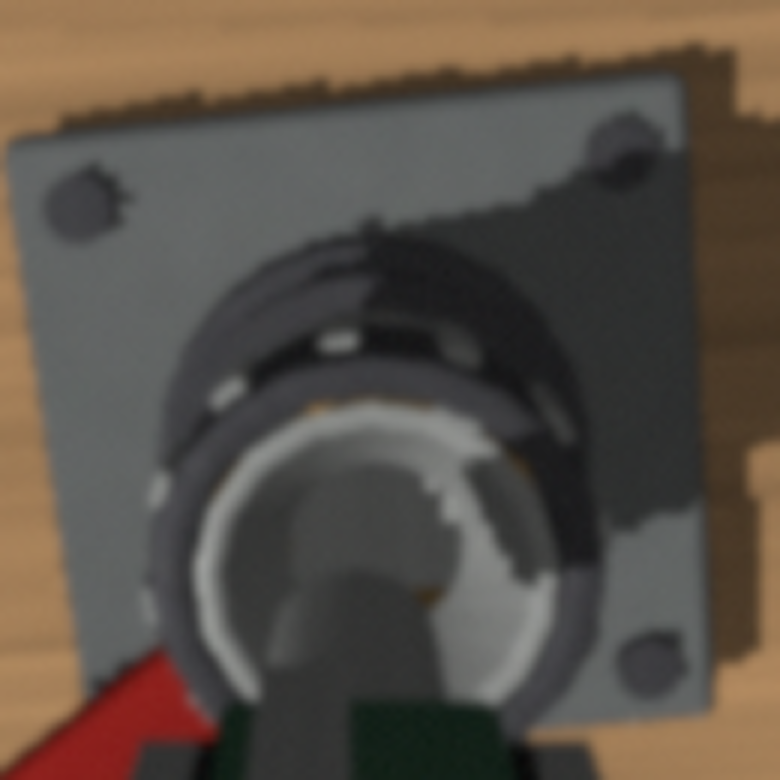

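```bash
python3 -m jog '[{"x":-0.0008,"y":0.0027,"z":0,"rx":0,"ry":0,"rz":0},{"x":0,"y":0,"z":0.012,"rx":0,"ry":0,"rz":0},{"x":0,"y":0,"z":0.012,"rx":0,"ry":0,"rz":0},{"x":0,"y":0,"z":0.008,"rx":0,"ry":0,"rz":0},{"x":0,"y":0,"z":0.004,"rx":0,"ry":0,"rz":0},{"x":0,"y":0,"z":0.004,"rx":0,"ry":0,"rz":0},{"x":0,"y":0,"z":0.003,"rx":0,"ry":0,"rz":0},{"x":0,"y":0,"z":0,"rx":0,"ry":0,"rz":0}]'; python3 - <<'E'
from h import *
p=capture('scene');s=observe();print(s['ee_pos'],s['wrist_force'])
crop(p,330,110,130,130,5,'pics/s10.png')
E
```

```text
time_s: 9.52
ee_pos: [0.6, 0.1372, 0.1413]
orientation: [0.0, 0.042, 0.999, 0.0]
wrist_force: [0.6, 0.1, -2.1]
opening: 0.0251
[0.60007684 0.13719354 0.14142283] [ 0.58081037  0.62375771 -1.40934687]
```

View pics/s10.png

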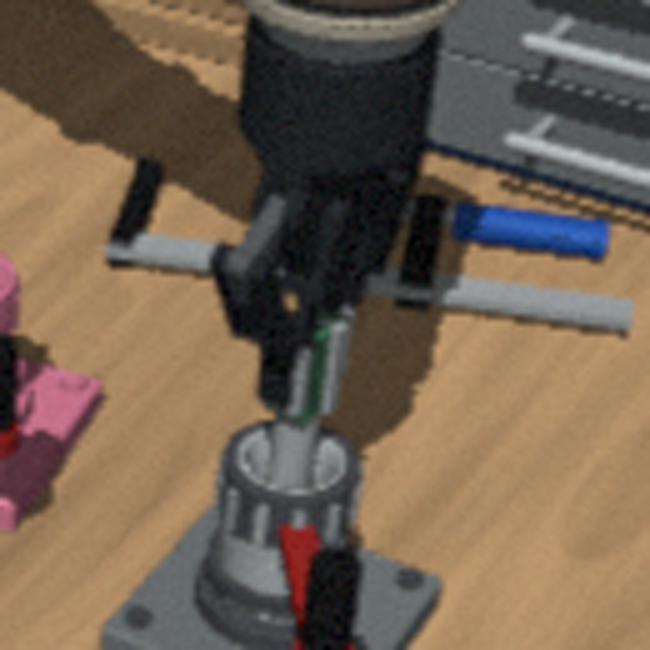

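The shank is centred in the funnel (crop (293,460)), no contact force. Continuing down.

```bash
python3 -m jog '[{"x":0,"y":0,"z":0.005,"rx":0,"ry":0,"rz":0},{"x":0,"y":0,"z":0.005,"rx":0,"ry":0,"rz":0},{"x":0,"y":0,"z":0.004,"rx":0,"ry":0,"rz":0},{"x":0,"y":0,"z":0.004,"rx":0,"ry":0,"rz":0},{"x":0,"y":0,"z":0.003,"rx":0,"ry":0,"rz":0},{"x":0,"y":0,"z":0.002,"rx":0,"ry":0,"rz":0},{"x":0,"y":0,"z":0.001,"rx":0,"ry":0,"rz":0},{"x":0,"y":0,"z":0,"rx":0,"ry":0,"rz":0}]'
```

```text
time_s: 10.58
ee_pos: [0.6, 0.1372, 0.1173]
orientation: [0.0, 0.042, 0.999, 0.0]
wrist_force: [0.4, 0.1, -2.7]
opening: 0.0247
```

```bash
python3 -m jog '[{"x":0,"y":0,"z":0.001,"rx":0,"ry":0,"rz":0},{"x":0,"y":0,"z":0,"rx":0,"ry":0,"rz":0}]'
```

```text
time_s: 10.82
ee_pos: [0.6, 0.1372, 0.1163]
orientation: [0.0, 0.042, 0.999, 0.0]
wrist_force: [-0.8, -0.2, -1.6]
opening: 0.025
```

```bash
python3 -m jog '[{"x":0,"y":0,"z":0.001,"rx":0,"ry":0,"rz":0},{"x":0,"y":0,"z":0.0005,"rx":0,"ry":0,"rz":0},{"x":0,"y":0,"z":0,"rx":0,"ry":0,"rz":0}]'
```

```text
time_s: 11.2
ee_pos: [0.6002, 0.1372, 0.1156]
orientation: [0.0, 0.042, 0.999, 0.0]
wrist_force: [-1.7, -0.8, 4.8]
opening: 0.0254
```

```bash
python3 -m jog '[{"x":0,"y":0,"z":0.001,"rx":0,"ry":0,"rz":0},{"x":0,"y":0,"z":0,"rx":0,"ry":0,"rz":0}]'
```

```text
time_s: 11.45
ee_pos: [0.6003, 0.1371, 0.1155]
orientation: [0.001, 0.042, 0.999, 0.0]
wrist_force: [-4.5, -1.0, 14.4]
opening: 0.0254
```

```bash
python3 -m jog '[{"x":0,"y":0,"z":-0.001,"rx":0,"ry":0,"rz":0}]' && python3 -m jog '[{"x":0,"y":0,"z":0,"rx":0,"ry":0,"rz":0},{"x":0,"y":0,"z":0,"rx":0,"ry":0,"rz":0},{"x":0,"y":0,"z":0,"rx":0,"ry":0,"rz":0},{"x":0,"y":0,"z":0,"rx":0,"ry":0,"rz":0},{"x":0,"y":0,"z":0,"rx":0,"ry":0,"rz":0}]' 1; python3 - <<'E'
from h import *
p=capture('scene');s=observe();print(s['ee_pos'],s['wrist_force'])
crop(p,330,110,130,130,5,'pics/s11.png')
p=capture('wrist');cv2.imwrite('pics/w11.png',p['image'])
E
```

```text
time_s: 11.58
ee_pos: [0.6001, 0.1372, 0.1156]
orientation: [0.0, 0.042, 0.999, 0.0]
wrist_force: [-1.0, -0.6, 0.6]
opening: 0.0254
time_s: 12.2
ee_pos: [0.6, 0.1372, 0.1147]
orientation: [-0.0, 0.042, 0.999, -0.0]
wrist_force: [0.5, 0.1, -0.2]
opening: 0.0853
[0.60002858 0.13720926 0.11477976] [ 1.18921404  0.13205357 -0.21662994]
```

View pics/s11.png

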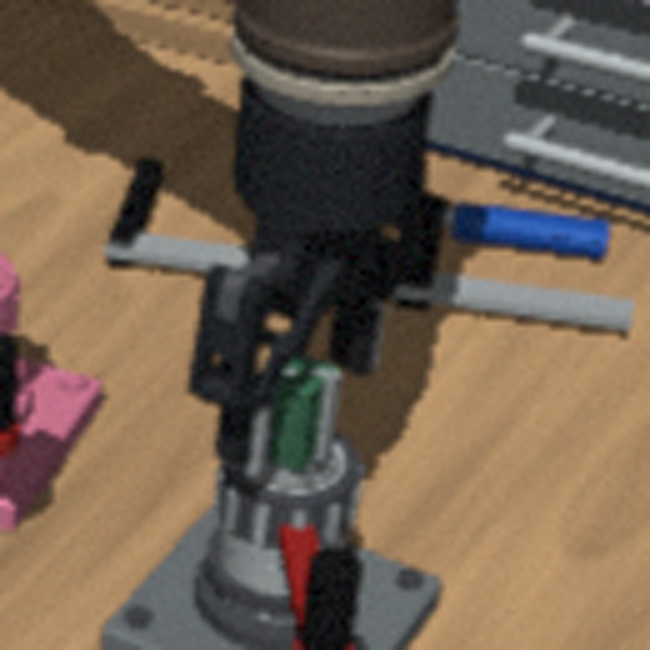

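View pics/w11.png

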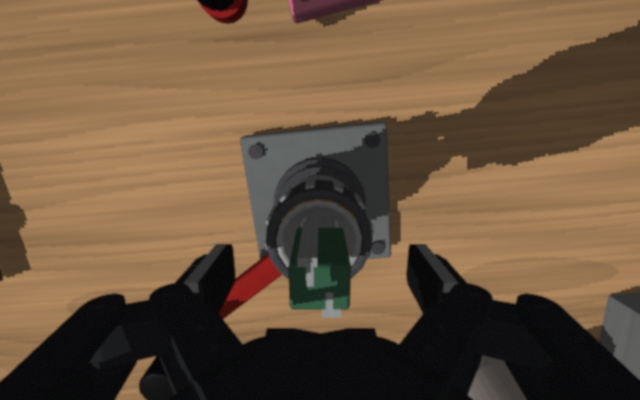

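The cutter stands upright, head just above the nut at scene crop (297,420); seated height matches. Rising and moving over the handle.

```bash
python3 -m jog '[{"x":0,"y":0,"z":-0.02,"rx":0,"ry":0,"rz":0},{"x":0,"y":0,"z":-0.03,"rx":0,"ry":0,"rz":0},{"x":0,"y":0,"z":-0.035,"rx":0,"ry":0,"rz":0},{"x":-0.0171,"y":-0.0212,"z":0,"rx":0,"ry":0,"rz":0},{"x":-0.0171,"y":-0.0212,"z":0,"rx":0,"ry":0,"rz":0},{"x":-0.0171,"y":-0.0212,"z":0,"rx":0,"ry":0,"rz":0},{"x":-0.0171,"y":-0.021,"z":0,"rx":0,"ry":0,"rz":0},{"x":0,"y":0,"z":0,"rx":0,"ry":0,"rz":0},{"x":0,"y":0,"z":0,"rx":0,"ry":0,"rz":0},{"x":0,"y":0,"z":0,"rx":0,"ry":0,"rz":0}]'; python3 - <<'E'
from h import *
s=observe();p=wristcam(capture('wrist'),s);print(s['ee_pos']);cv2.imwrite('pics/w12.png',p['image'])
print(proj(p,(.661,.047,.138)),proj(p,(.6,.137,.152)))
p=capture('scene');crop(p,330,150,130,130,5,'pics/s12.png')
E
```

```text
time_s: 13.55
ee_pos: [0.6606, 0.0485, 0.1998]
orientation: [-0.0, 0.041, 0.999, 0.0]
wrist_force: [0.2, 0.0, -0.7]
opening: 0.0853
[0.66057779 0.04848843 0.19979318]
(np.float64(318.0601878535743), np.float64(213.3987940297283)) (np.float64(450.9268387535386), np.float64(118.35542118385042))
```

View pics/w12.png

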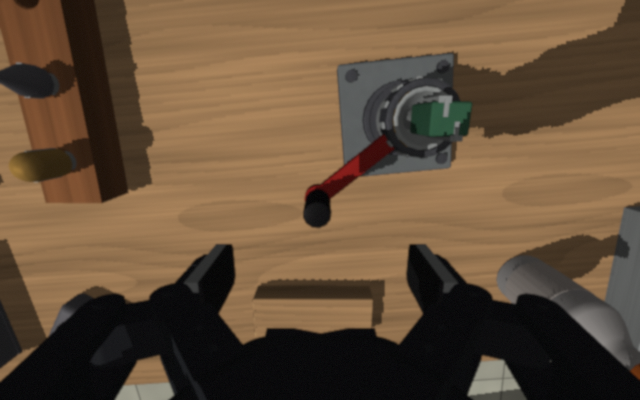

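View pics/s12.png

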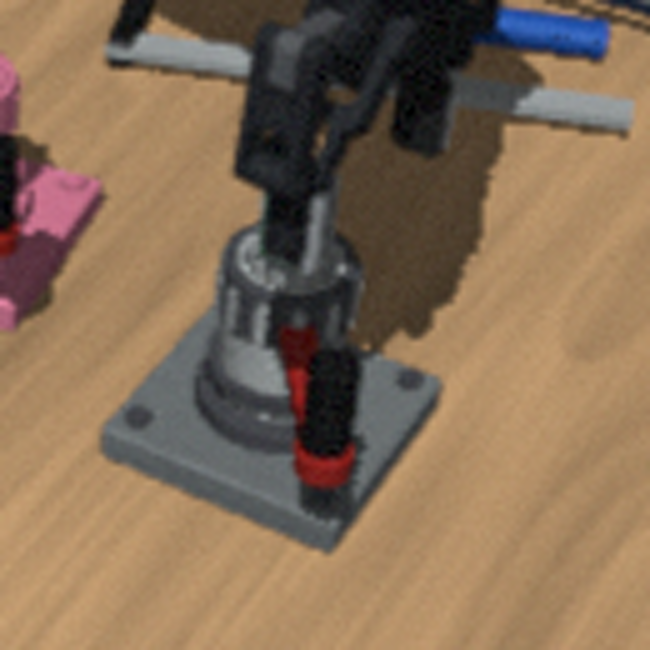

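Handle top at (317,212), as predicted (318,213); spanner and cutter undisturbed. Descending over the handle and gripping; working out the arc.

```bash
python3 -m jog '[{"x":0,"y":-0.002,"z":0.03,"rx":0,"ry":0,"rz":0},{"x":0,"y":0,"z":0.03,"rx":0,"ry":0,"rz":0},{"x":0,"y":0,"z":0.02,"rx":0,"ry":0,"rz":0},{"x":0,"y":0,"z":0.012,"rx":0,"ry":0,"rz":0},{"x":0,"y":0,"z":0.007,"rx":0,"ry":0,"rz":0},{"x":0,"y":0,"z":0,"rx":0,"ry":0,"rz":0}]' && python3 -m jog '[{"x":0,"y":0,"z":0,"rx":0,"ry":0,"rz":0},{"x":0,"y":0,"z":0,"rx":0,"ry":0,"rz":0},{"x":0,"y":0,"z":0,"rx":0,"ry":0,"rz":0},{"x":0,"y":0,"z":0,"rx":0,"ry":0,"rz":0},{"x":0,"y":0,"z":0,"rx":0,"ry":0,"rz":0},{"x":0,"y":0,"z":0,"rx":0,"ry":0,"rz":0},{"x":0,"y":0,"z":0,"rx":0,"ry":0,"rz":0}]' 0.1 40; python3 - <<'E'
from h import *
s=observe();print(s['ee_pos'],s['wrist_force']);p=capture('wrist');cv2.imwrite('pics/w13.png',p['image'])
w,x,y,z=s['orientation'];R=Ro.from_quat([x,y,z,w]).as_matrix()
c=np.array([.6,.1368]);f=np.radians(-56);P=lambda a:np.r_[c+.11*np.array([np.cos(a),np.sin(a)]),0]
for k in range(0,72,5): print(k,(R.T@(P(f-np.radians(k+5))-P(f-np.radians(k))))[:2].round(4),P(f-np.radians(k+5))[:2].round(4))
E
```

```text
time_s: 14.4
ee_pos: [0.6609, 0.0453, 0.1009]
orientation: [0.0, 0.042, 0.999, 0.0]
wrist_force: [-0.3, 0.3, 1.1]
opening: 0.0854
time_s: 15.28
ee_pos: [0.6609, 0.0453, 0.1012]
orientation: [0.0, 0.042, 0.999, 0.0]
wrist_force: [-1.7, 0.4, 5.5]
opening: 0.0211
[0.66091968 0.04533588 0.10115735] [-1.71104031  0.3884739   5.48453548]
0 [ 0.0077 -0.0057] [0.6533 0.0406]
5 [ 0.0082 -0.005 ] [0.6447 0.0363]
10 [ 0.0086 -0.0043] [0.6358 0.0328]
15 [ 0.0089 -0.0035] [0.6266 0.0301]
20 [ 0.0092 -0.0027] [0.6172 0.0282]
25 [ 0.0094 -0.0019] [0.6077 0.0271]
30 [ 0.0095 -0.0011] [0.5981 0.0268]
35 [ 0.0096 -0.0002] [0.5885 0.0274]
40 [0.0096 0.0006] [0.579  0.0288]
45 [0.0095 0.0014] [0.5697 0.0311]
50 [0.0093 0.0023] [0.5606 0.0341]
55 [0.0091 0.0031] [0.5518 0.0379]
60 [0.0088 0.0039] [0.5433 0.0425]
65 [0.0084 0.0046] [0.5353 0.0478]
70 [0.008  0.0053] [0.5278 0.0538]
```

View pics/w13.png

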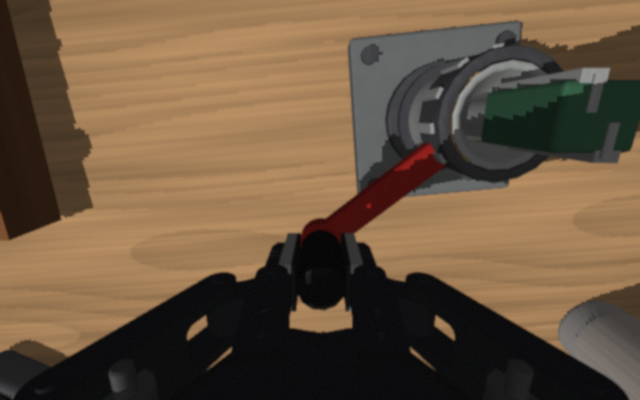

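The handle is held at (320,265), spanner unmoved. Swinging.

```bash
python3 -m jog '[{"x":0.0038,"y":-0.0028,"z":0,"rx":0,"ry":0,"rz":0},{"x":0.0039,"y":-0.0028,"z":0,"rx":0,"ry":0,"rz":0},{"x":0.0082,"y":-0.005,"z":0,"rx":0,"ry":0,"rz":0},{"x":0.0086,"y":-0.0043,"z":0,"rx":0,"ry":0,"rz":0},{"x":0.0089,"y":-0.0035,"z":0,"rx":0,"ry":0,"rz":0}]'; python3 -m jog '[{"x":0.0092,"y":-0.0027,"z":0,"rx":0,"ry":0,"rz":0},{"x":0.0094,"y":-0.0019,"z":0,"rx":0,"ry":0,"rz":0},{"x":0.0095,"y":-0.0011,"z":0,"rx":0,"ry":0,"rz":0},{"x":0.0096,"y":-0.0002,"z":0,"rx":0,"ry":0,"rz":0},{"x":0.0096,"y":0.0006,"z":0,"rx":0,"ry":0,"rz":0}]'
```

```text
time_s: 15.95
ee_pos: [0.6258, 0.0295, 0.1012]
orientation: [0.0, 0.042, 0.999, 0.0]
wrist_force: [1.6, 3.1, 4.6]
opening: 0.021
time_s: 16.58
ee_pos: [0.5783, 0.0281, 0.1011]
orientation: [0.001, 0.042, 0.999, 0.0]
wrist_force: [2.7, 2.2, 5.6]
opening: 0.0209
```

```bash
python3 -m jog '[{"x":0.0048,"y":0.0007,"z":0,"rx":0,"ry":0,"rz":0},{"x":0,"y":0,"z":0,"rx":0,"ry":0,"rz":0}]'
```

```text
time_s: 16.82
ee_pos: [0.5729, 0.0293, 0.1011]
orientation: [-0.0, 0.042, 0.999, 0.0]
wrist_force: [-1.3, 2.4, 9.1]
opening: 0.0208
```

```bash
python3 -m jog '[{"x":0.0047,"y":0.0008,"z":0,"rx":0,"ry":0,"rz":0},{"x":0.0047,"y":0.0011,"z":0,"rx":0,"ry":0,"rz":0},{"x":0.0047,"y":0.0012,"z":0,"rx":0,"ry":0,"rz":0},{"x":0,"y":0,"z":0,"rx":0,"ry":0,"rz":0}]'
```

```text
time_s: 17.32
ee_pos: [0.5594, 0.0335, 0.1011]
orientation: [0.0, 0.042, 0.999, 0.0]
wrist_force: [-0.3, 1.9, 6.9]
opening: 0.0213
```

```bash
python3 -m jog '[{"x":0.0046,"y":0.0015,"z":0,"rx":0,"ry":0,"rz":0},{"x":0,"y":0,"z":0,"rx":0,"ry":0,"rz":0}]'
```

```text
time_s: 17.58
ee_pos: [0.5551, 0.0353, 0.1011]
orientation: [0.0, 0.042, 0.999, -0.0]
wrist_force: [0.2, 1.4, 6.9]
opening: 0.0207
```

```bash
python3 -m jog '[{"x":0.0045,"y":0.0016,"z":0,"rx":0,"ry":0,"rz":0},{"x":0,"y":0,"z":0,"rx":0,"ry":0,"rz":0}]'
```

```text
time_s: 17.82
ee_pos: [0.5508, 0.0373, 0.1011]
orientation: [0.0, 0.042, 0.999, -0.0]
wrist_force: [0.5, 0.5, 6.6]
opening: 0.0211
```

```bash
python3 -m jog '[{"x":0.0044,"y":0.0018,"z":0,"rx":0,"ry":0,"rz":0},{"x":0,"y":0,"z":0,"rx":0,"ry":0,"rz":0}]'
```

```text
time_s: 18.08
ee_pos: [0.5465, 0.0394, 0.1011]
orientation: [0.0, 0.042, 0.999, -0.0]
wrist_force: [1.2, 1.5, 6.7]
opening: 0.0215
```

```bash
python3 -m jog '[{"x":0.0044,"y":0.002,"z":0,"rx":0,"ry":0,"rz":0},{"x":0,"y":0,"z":0,"rx":0,"ry":0,"rz":0}]'
```

```text
time_s: 18.32
ee_pos: [0.5424, 0.0418, 0.1011]
orientation: [0.0, 0.042, 0.999, -0.0]
wrist_force: [1.4, 1.0, 6.5]
opening: 0.0209
```

```bash
python3 -m jog '[{"x":0.0035,"y":0.0018,"z":0,"rx":0,"ry":0,"rz":0},{"x":0,"y":0,"z":0,"rx":0,"ry":0,"rz":0}]'
```

```text
time_s: 18.58
ee_pos: [0.5393, 0.0437, 0.1011]
orientation: [0.0, 0.042, 0.999, -0.0]
wrist_force: [2.2, 0.3, 6.3]
opening: 0.0209
```

```bash
python3 -m jog '[{"x":0.0035,"y":0.0019,"z":0,"rx":0,"ry":0,"rz":0},{"x":0,"y":0,"z":0,"rx":0,"ry":0,"rz":0}]'; python3 - <<'E'
from h import *
p=capture('top');crop(p,255,100,75,75,8,'pics/t14.png')
p=capture('scene');crop(p,330,120,130,130,5,'pics/s14.png')
E
```

```text
time_s: 18.82
ee_pos: [0.5377, 0.0448, 0.1012]
orientation: [0.002, 0.043, 0.999, -0.001]
wrist_force: [8.0, -4.2, 1.4]
opening: 0.0208
```

View pics/s14.png

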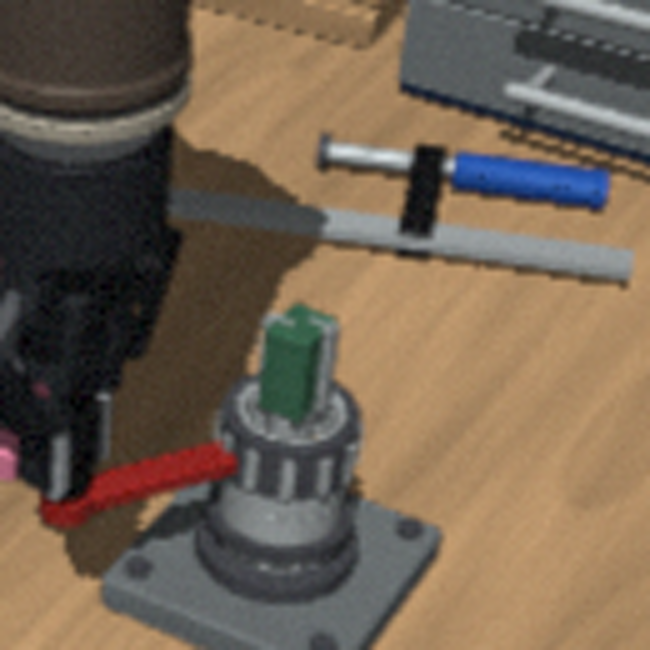

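Force rising and motion lagging: at the stop. One more nudge to make sure.

```bash
python3 -m jog '[{"x":0.002,"y":0.0011,"z":0,"rx":0,"ry":0,"rz":0},{"x":0,"y":0,"z":0,"rx":0,"ry":0,"rz":0},{"x":0,"y":0,"z":0,"rx":0,"ry":0,"rz":0}]'
```

```text
time_s: 19.3
ee_pos: [0.5375, 0.0449, 0.1013]
orientation: [0.003, 0.044, 0.999, -0.001]
wrist_force: [14.9, -7.3, -4.6]
opening: 0.021
```

```bash
python3 -m jog '[{"x":0.002,"y":0.0011,"z":0,"rx":0,"ry":0,"rz":0},{"x":0,"y":0,"z":0,"rx":0,"ry":0,"rz":0},{"x":0,"y":0,"z":0,"rx":0,"ry":0,"rz":0}]'
```

```text
time_s: 19.68
ee_pos: [0.5374, 0.0451, 0.1014]
orientation: [0.005, 0.044, 0.999, -0.002]
wrist_force: [21.7, -11.7, -11.6]
opening: 0.0214
```

```bash
python3 -m jog '[{"x":-0.0045,"y":-0.0025,"z":0,"rx":0,"ry":0,"rz":0},{"x":0,"y":0,"z":0,"rx":0,"ry":0,"rz":0}]' && python3 -m jog '[{"x":0,"y":0,"z":0,"rx":0,"ry":0,"rz":0},{"x":0,"y":0,"z":0,"rx":0,"ry":0,"rz":0},{"x":0,"y":0,"z":0,"rx":0,"ry":0,"rz":0},{"x":0,"y":0,"z":0,"rx":0,"ry":0,"rz":0},{"x":0,"y":0,"z":0,"rx":0,"ry":0,"rz":0}]' 1 && python3 -m jog '[{"x":0,"y":0,"z":-0.01,"rx":0,"ry":0,"rz":0},{"x":0,"y":0,"z":-0.025,"rx":0,"ry":0,"rz":0},{"x":0,"y":0,"z":-0.03,"rx":0,"ry":0,"rz":0},{"x":0,"y":0,"z":-0.03,"rx":0,"ry":0,"rz":0},{"x":0.02,"y":-0.02,"z":-0.02,"rx":0,"ry":0,"rz":0},{"x":0.03,"y":-0.04,"z":-0.01,"rx":0,"ry":0,"rz":0},{"x":0.02,"y":-0.04,"z":0,"rx":0,"ry":0,"rz":0},{"x":0,"y":-0.03,"z":0,"rx":0,"ry":0,"rz":0},{"x":0,"y":0,"z":0,"rx":0,"ry":0,"rz":0},{"x":0,"y":0,"z":0,"rx":0,"ry":0,"rz":0}]';python3 - <<'E'
from h import *
p=capture('top');crop(p,230,90,100,75,7,'pics/t15.png');P=p
for q in ('collet_mouth','spanner_handle'): print(q,[(round(d['centre'][0]*640),round(d['centre'][1]*400),round(d['score'],2)) for d in search_frame(q,p)])
p=capture('scene');crop(p,310,120,130,130,5,'pics/s15.png')
E
```

```text
time_s: 19.92
ee_pos: [0.5377, 0.0448, 0.1011]
orientation: [0.001, 0.043, 0.999, -0.0]
wrist_force: [6.1, -3.8, 3.2]
opening: 0.0211
time_s: 20.55
ee_pos: [0.5363, 0.046, 0.1007]
orientation: [-0.0, 0.042, 0.999, -0.0]
wrist_force: [-0.1, -0.2, 0.2]
opening: 0.085
time_s: 21.8
ee_pos: [0.456, -0.0771, 0.2262]
orientation: [0.0, 0.042, 0.999, 0.0]
wrist_force: [1.0, 0.7, -0.5]
opening: 0.0853
collet_mouth [(289, 149, 0.91), (217, 276, 0.79), (276, 212, 0.68), (458, 255, 0.56)]
spanner_handle [(455, 255, 0.64), (299, 186, 0.63), (240, 261, 0.57)]
```

View pics/s15.png

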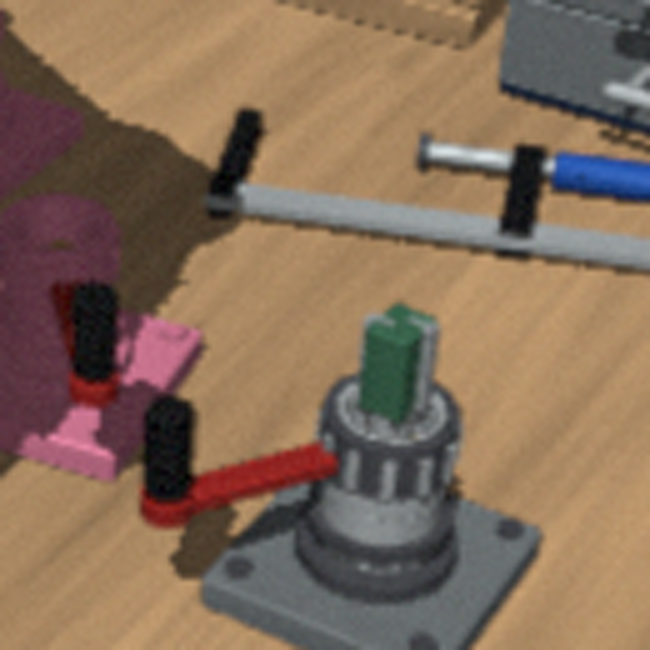

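View pics/t15.png

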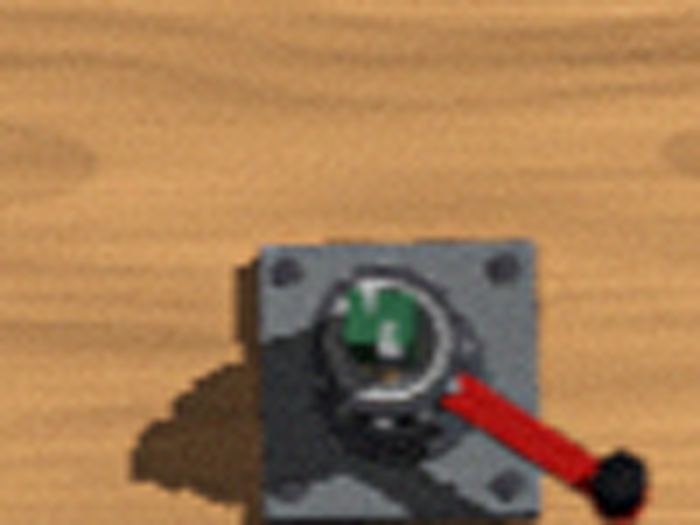

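```bash
python3 - <<'E'
from h import *
p=capture('top')
c=atz(p,284.3,136.1,.152);m=atz(p,230+387/7,90+338/7,.105);h=atz(p,230+620/7,90+483/7,.138);print(c,m,h,np.linalg.norm((h-m)[:2]),np.degrees(np.arctan2(h[1]-m[1],h[0]-m[0])))
E
```

```text
[0.59591965 0.13539512 0.152     ] [0.599195 0.135807 0.105   ] [0.53583104 0.04452065 0.138     ] 0.1111224004951682 -124.76540624981598
```

```bash
python3 - <<'E'
from h import *
p=capture('scene')
print(atz(p,310+401/5,120+320/5,.152),atz(p,310+390/5,120+411/5,.105))
finish_job()
E
```

```text
[0.60072476 0.1358539  0.152     ] [0.6020781  0.13240306 0.105     ]
the job is handed in; nothing more can be done
```

I put the green straight cutter into the grey stand's collet, tightened the spanner clockwise to its stop, and handed the job in. `finish_job()` gives no verdict.

- **Cutter seated:** the shank met the floor with the tool at 115.5 mm, the height expected for a seated cutter, under about 14 N. I then let go and it stayed standing.
- **Spanner:** I swung the red spanner by its black handle until it stopped, where the force rose to about 25 N with almost no further movement. The top view afterwards put the turn at about 69°, or 1.2 rad. I then released the handle and moved the gripper clear at about 22 s.
- **Last checks:** both pictures show the cutter in the collet and the robot clear of everything. The head looks upright in the scene view.
- **Disagreement:** my final pixel measurements placed the head's top about 3 mm (top camera) and 1–4 mm (scene camera) off the collet axis, in different directions. That is near the camera and pixel error, so I took it as no real lean.
- **Refused move:** the first move was refused because the rows left out keys. Nothing moved and I resent it in full.

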